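Tag the slide-box lane and hold its spring follower back for refilling

TASK

The lane of the slide-box dispenser that is down to its last carton is to be refilled. Take the status tag from its stand and hang it on the dispenser's front rail, centred across that lane's outlet with its plate facing outwards, and let go of it; then draw that lane's spring follower back until its push plate is level with the load-line clip on that lane's left side wall (left as the robot faces it), and finish while still holding it there, so that I can drop the new cartons in. Leave the last carton standing in the lane, and do not disturb the other lanes or the things around.

Things in the scene. Friction and masses are not known exactly. Their poses are not given: they have to be found in the camera images.
- dispenser: Slide-box dispenser: stainless tray 300 (x) by 304 (y) by 8 mm, fixed to the bench, with three feed lanes side by side at y = -94, 0 and +94 mm of its frame. Origin: centre of the tray's underside; +x points to the outlet end, away from the robot (within 0.15 rad of world x). Two posts, 8 mm thick, at x = +150, y = -147 and +147 mm carry the front rail.
- rail_mid (a point): Middle of the front rail, on its axis: round steel bar, diameter 10 mm, 294 mm long, along the dispenser's y at x = +150 mm, 118 mm above the bench. Axes as the dispenser's.
- lane_low: The lane with only one carton, in any of the three places: white channel 264 by 92 mm, clear side walls up to 67 mm above the bench. Origin: on the lane's centre line at the tray's centre in x, 8 mm above the bench; axes as the dispenser's. Lane floor at z = 4 mm; a clear front lip, 24 mm high, has its inner face at x = +117 mm.
- outlet (a point): Point just above the front rail in the middle of the low lane's outlet: the tag's origin lies here when the tag hangs there centred (124 mm above the bench, 5.8 mm above the rail's axis). Axes as the lane's.
- follower_low: Spring follower of the low lane: grey push plate 78 wide, 80 high, 4 mm thick. Origin: front (+x, carton-side) face, on the lane's centre line, 8 mm above the bench. It slides only along the lane's x; at the start it rests on the last carton, 31 mm behind the lip, and can be drawn back (-x, towards the robot) to 205 mm. A soft spring pulls it forward with 5 to 8 N; let go, it runs back.
- pull_tab (a point): Grip point in the pull tab on top of the low lane's follower: the tab is 12 mm thick (lane's x), 30 mm wide (y), and stands free from 94 to 130 mm above the bench. This point is its centre in x and y, 8 mm behind the follower's front face, 114 mm above the bench.
- load_line (a point): Load line of the low lane: centre of the top of a fast dark steel clip, 10 mm long (x), 7 mm across, on the lane's +y side wall 44.5 mm beside the centre line, 125 to 180 mm behind the front lip, 85 mm above the bench. Axes as the lane's. The push plate is level with it when the follower's front face (its origin) has the same lane x; anywhere along the clip's length counts.
- carton_low0: The last carton of microscope slides in the low lane, standing on edge against the front lip: 30 (x) by 78 (y) by 80 mm, about 0.3 kg. Origin: centre of its underside.
- tag: Status tag: inverted-V steel hook (30 mm along y, 20 mm wide inside, open below) with a white plate under its front leg and a grey grip fin on top. Origin: inner apex of the hook, 5.8 mm above the axis of the bar it hangs on; z up, y along the bar. Rear leg at x = -11.5 mm reaches z = -28 mm. About 0.08 kg; hangs upright.
- tag_fin (a point): Grip point in the tag's grey fin, at (0, 0, 27) mm in the tag's frame: the fin is 12 mm thick (x), 30 mm wide (y) and stands free from z = +5 to +38 mm of the tag's frame.
- tag_plate (a point): Centre of the tag's blank white plate (64 wide in y, 62 high, 3 mm thick), at (11.5, 0, -50) mm in the tag's frame; the plate ends at z = -81 mm. Outwards means on the lane's +x side of the rail.
- tag_stand: Tag stand, fixed to the bench left or right of the dispenser: dark round foot, diameter 90, 14 mm thick, a post at y = -36 mm of its frame and from it a round bar, diameter 10 mm, along y to y = +64 mm, axis 118 mm above the bench. The tag hangs on the bar at the start. Origin: centre of the foot's underside.
- follower_b: Follower of another lane (with four cartons), same shape as follower_low; to be left alone.
- follower_c: Follower of another lane (with three cartons), same shape as follower_low; to be left alone.
- flask: Culture flask lying on the bench on the other side of the dispenser from the tag stand, 105 by 80 by 34 mm, with a 31 mm blue cap reaching 88 mm from its centre; to be left alone. Origin: centre of its underside.
- alcohol: White bottle, 72 mm in diameter, 170 mm high; to be left alone. Origin: centre of its underside.
- tube_rack: Rack of capped tubes, 75 by 140 mm, 79 mm high; to be left alone. Origin: centre of its underside.
There are look-alikes about, which are no part of the job. Leave any blue or yellow look-alike of the carton_low0 alone.

How it is judged:
On the way:
1. the tag hangs on the front rail, centred on the low lane's outlet, plate outwards, let go (y of tag in the frame of outlet between -0.012 and 0.012 m and x of tag in the frame of outlet between -0.006 and 0.006 m and z of tag in the frame of outlet between -0.005 and 0.005 m and x of tag_plate in the frame of outlet above 0.003 m and angle between tag's own z axis and vertical below 0.25 rad and contact force between tag and dispenser above 0.2 N and contact force between each of the arm, the fingers and tag below 0.05 N and linear speed of tag below 0.02 m/s), for 0.3 s.
At the end, for the whole second after the job is handed in: The tag hangs free and still on the front rail, plate outwards, within 12 mm of the low lane's middle, upright within 0.25 rad; the low follower is held still by the fingers (over 2 N), front face within 5.5 mm of the clip's centre; the last carton stands upright within 20 mm of its place (all of step 1 and x of follower_low in the frame of load_line between -0.0055 and 0.0055 m and contact force between the fingers and follower_low above 2 N and linear speed of follower_low below 0.01 m/s and angle between carton_low0's own z axis and vertical below 0.15 rad and distance of carton_low0 from where it was at the start of the episode below 0.02 m); the arm keeps its last pose, push and grip.
It fails at once if another lane's follower is moved by more than 12 mm (distance of any of follower_b, follower_c from where it was at the start of the episode above 0.012 m).
It fails at once if flask, bottle or tube rack is moved by more than 30 mm (distance of any of flask, alcohol, tube_rack from where it was at the start of the episode above 0.03 m).
It fails at once if the last carton is tipped by more than 0.4 rad (angle between carton_low0's own z axis and vertical above 0.4 rad).
It also fails if it takes over 54 s, if anything falls off the work surface, if the arm or the gripper's body presses on something with over 40 N, if the wrist force passes 120 N, or if a joint passes its speed limit or range.

ROBOT

A 6-joint arm with a two-finger parallel gripper is mounted at the origin on the work surface. World frame = base frame: x ahead of the robot, y to its left, z up, the work surface at z = 0. Lengths are in m, angles in rad, forces in N, time in s.
With the tool pointing down it reaches from about 0.35 to 1 m from the base axis. Payload 7.1 kg.
Tool frame: the origin (TCP) lies between the finger pads; the fingertips stand 22 mm ahead of it and the grasp point (between the pads) lies 3 mm ahead of it; z points along the fingers, y is the line along which they close (so a half turn about z gives the same grasp; the last joint's range is limited). The gripper opens to 85 mm and grips with 20 to 120 N. Pads are 22 mm wide; open, the fingers measure 114 mm over their backs; the gripper's body (76 mm by 85 mm) begins 54 mm behind the grasp point. The pads swing forward as they close: fully open they stand 13 mm farther back than shut.
Start: joints at [-1.186, 0.423, 1.63, -0, 1.089, -0.019], TCP at [0.246, -0.575, 0.253] pointing down, gripper open.
Joint ranges: [-3, 3], [-0.9, 2.11], [0.09, 2.58], [-1.31, 4.45], [0.11, 2.69], [-2.54, 2.54]. Speed limits (rad/s): [2.39, 2.39, 3.01, 3.14, 3.14, 3.14].

INTERFACE

Orientations are given as a rotation vector (axis times angle).
In Python, from rig import manip gives the robot as it stands. The module is installed in compiled form; this text tells all that it offers. Calls block until the motion is done:
- manip.move_to(position, orientation): joint-space move of the TCP to a pose.
- manip.servo_line(position, orientation=None, rate=0.15): straight line of the TCP; orientation=None keeps the orientation; rate is the mean speed in m/s.
- manip.set_joints(angles): joint-space move.
- manip.command_gripper(opening, f_grip=None): finger opening in m; f_grip is the grip in N (None keeps the last); returns when the fingers have stopped.
- manip.hold(seconds).
- manip.solve_ik(position, orientation): joint angles nearest the present ones, or None.
- manip.camera(name): name is "scene" or "top"; returns a dict with "image" (384x512x3 uint8, red, green, blue), "fx", "fy", "cx", "cy" (pixels), "cam_to_world" (4x4, takes a point from camera to world coordinates). Camera axes: x right, y down, z forward; pixel columns grow to the right and rows downward; lengths in m; the calibration is good to about 2 mm. A picture is of the moment at which its call begins. There is no depth.
A pose or a line that the arm cannot do raises manip.IKError and nothing moves.
- manip.sign_off(): hands the job in; it is judged then, once.
Readings, each from a call of its own:
- manip.get_time(): time.
- manip.get_joint_positions(): joint angles.
- manip.get_joint_vel(): joint speeds.
- manip.get_tau(): joint torques, N m.
- manip.get_position(): TCP position.
- manip.get_ee_rot(): TCP orientation.
- manip.get_contact_force(): force on the tool from outside, world axes, zero at the start.
- manip.get_torque(): the same for the moment, N m.
- manip.get_width(): finger opening in m.
- manip.get_grip_force(): force on a finger pad.
Only numpy, scipy, OpenCV 4.12 (cv2) and the standard library are available. Lean on these libraries where they do the work, as an engineer would, in place of code of your own. Each camera call takes 0.05 s, during which the arm holds its last target. There are 200 camera calls.

## Working session

There is one attempt and no reset: what is moved stays moved. The work goes in short steps, each a Python script; the robot and the scene stay as the last script left them, time stands still between calls to the robot, and variables do not carry over. Pictures are saved under pics/ and viewed, at most 10 in all, crops included, and the job is handed in when it is done.

```bash
mkdir -p pics; cat > h.py <<'E'
import numpy as np, cv2, pickle
def snap(m,n,f):
    c=m.camera(n); pickle.dump(c,open(f'pics/{f}.pkl','wb')); cv2.imwrite(f'pics/{f}.png',c['image'][:,:,::-1]); return c
def load(f): return pickle.load(open(f'pics/{f}.pkl','rb'))
def ray(c,u,v):
    T=np.array(c['cam_to_world']); d=T[:3,:3]@np.array([(u-c['cx'])/c['fx'],(v-c['cy'])/c['fy'],1]); return T[:3,3],d/np.linalg.norm(d)
def atz(c,u,v,z):
    o,d=ray(c,u,v); return o+d*(z-o[2])/d[2]
def tri(*obs):
    A=0;b=0;R=[ray(*o) for o in obs]
    for o,d in R:
        P=np.eye(3)-np.outer(d,d); A=A+P; b=b+P@o
    p=np.linalg.solve(A,b); return p,[np.linalg.norm(np.cross(p-o,d)) for o,d in R]
def proj(c,p):
    T=np.array(c['cam_to_world']); q=T[:3,:3].T@(np.array(p)-T[:3,3]); return c['fx']*q[0]/q[2]+c['cx'],c['fy']*q[1]/q[2]+c['cy']
def crop(f,u0,v0,u1,v1,k,out):
    i=cv2.imread(f'pics/{f}.png')[v0:v1,u0:u1]; cv2.imwrite(f'pics/{out}.png',cv2.resize(i,None,fx=k,fy=k,interpolation=cv2.INTER_CUBIC))
E
python3 - <<'E'
from rig import manip as m
from h import *
a=snap(m,'scene','s0');b=snap(m,'top','t0')
for c in(a,b): print(np.round(c['cam_to_world'],3),c['fx'],c['cx'],c['cy'])
s=np.hstack([cv2.imread('pics/s0.png'),cv2.imread('pics/t0.png')])
print(m.get_time(),m.get_ee_rot())
E
```

```text
[[-8.100e-02  6.800e-01 -7.280e-01  1.605e+00]
 [ 9.970e-01  5.500e-02 -6.000e-02  8.800e-02]
 [-1.000e-03 -7.310e-01 -6.820e-01  1.004e+00]
 [ 0.000e+00  0.000e+00  0.000e+00  1.000e+00]] 425.9372343691807 255.29791383388948 190.64269197123136
[[ 0.01  -0.999  0.05   0.547]
 [-1.    -0.01  -0.003 -0.002]
 [ 0.004 -0.05  -0.999  1.324]
 [ 0.     0.     0.     1.   ]] 399.26023569200623 253.3195940514543 189.18230385385127
0.1 [-3.07639661e+00 -6.29678363e-01  4.20350641e-04]
```

View pics/s0.png

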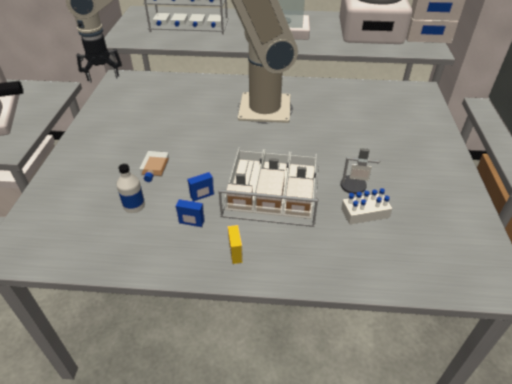

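View pics/t0.png

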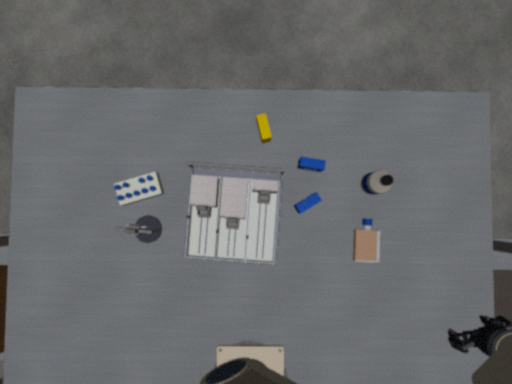

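The tag stand is at top px (148,229) and the dispenser at about (234,213). The lane at top px (264,197) has its follower furthest forward and one thin carton, so it looks like the low lane. The others, at (204,212) and (233,223), have three and four cartons. Next I'll confirm this in enlarged crops.

```bash
python3 -c "
from h import *
crop('t0',115,155,295,275,4.4,'t0c'); crop('s0',215,140,405,230,4.2,'s0c')"
```

```text
(no output)
```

View pics/t0c.png

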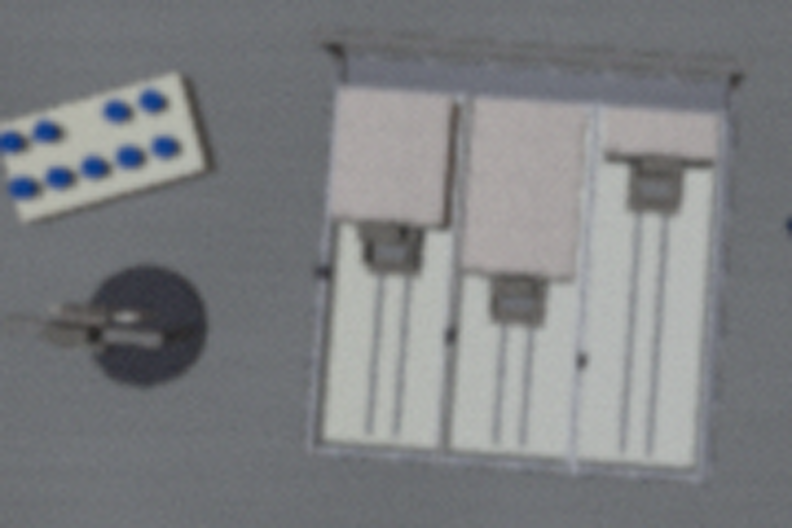

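View pics/s0c.png

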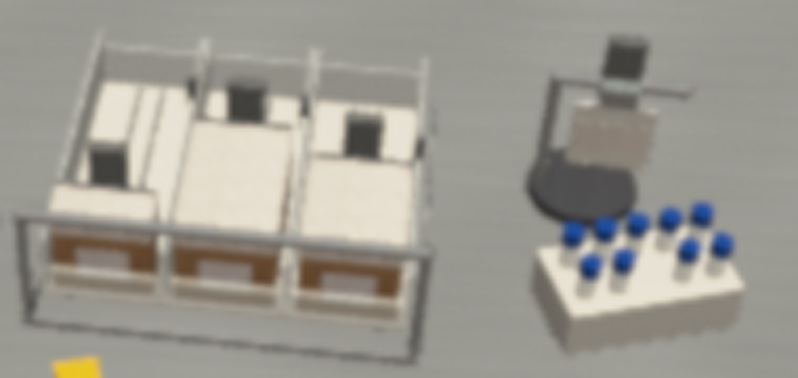

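Low-lane candidates in the top crop are followers at (393,248), (518,298) and (655,185). The last one, on the -y side, has a single thin carton in front of it, as the text describes. Its clip is on its +y wall at (583,360). The loose blue and yellow boxes are decoys. I'll enlarge further to measure.

```bash
python3 -c "
from h import *
crop('t0',112,208,170,248,10,'a'); crop('s0',336,145,386,195,8,'b'); crop('t0',240,158,290,248,6,'c'); crop('s0',216,148,296,218,6,'d')
i=[cv2.imread(f'pics/{k}.png') for k in 'abcd']
print([x.shape for x in i])
c=np.zeros((600,800,3),np.uint8)
c[:400,:580]=i[0]; cv2.imwrite('pics/A.png',np.hstack([i[0][:400,:400],i[1]])); cv2.imwrite('pics/B.png',np.hstack([i[2],np.vstack([i[3],np.zeros((120,480,3),np.uint8)])]))
"
```

```text
[(400, 580, 3), (400, 400, 3), (540, 300, 3), (420, 480, 3)]
```

View pics/A.png

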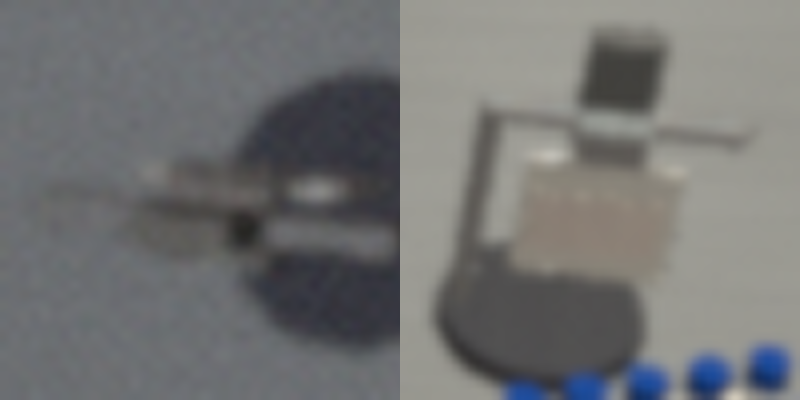

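View pics/B.png

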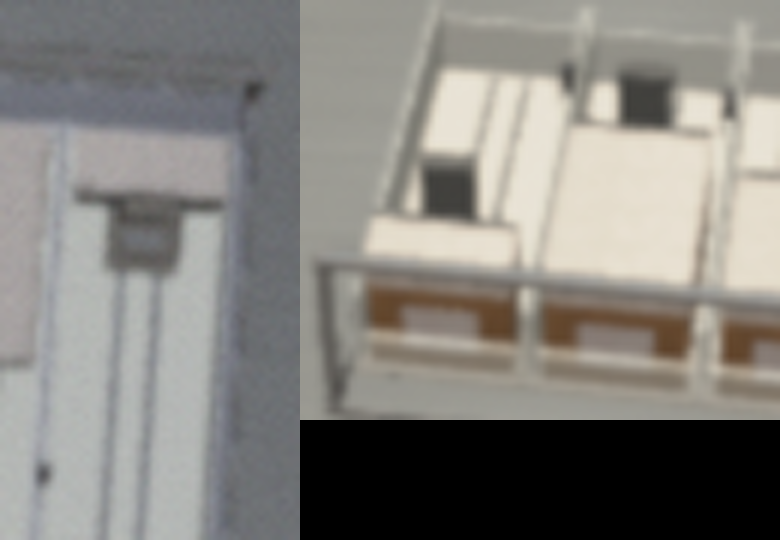

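```bash
cat > fit.py <<'E'
from h import *
from scipy.optimize import least_squares
s,t=load('s0'),load('t0')
def f(x,y,u0,v0,k): return u0+(x+.5)/k-.5, v0+(y+.5)/k-.5
tc=lambda x,y:f(x,y,115,155,4.4); sc=lambda x,y:f(x,y,215,140,4.2)
A=lambda x,y:f(x,y,112,208,10); B=lambda x,y:f(x-400,y,336,145,8)
C=lambda x,y:f(x,y,240,158,6); D=lambda x,y:f(x-300,y,216,148,6)
def P(n,*o): p,e=tri(*[(c,*q) for c,q in o]); print(n,np.round(p,4),np.round(e,4)); return p
if __name__=='__main__':
    P('rail-',(t,C(252,88)),(s,D(322,262))); P('rail+',(t,tc(335,46)),(s,sc(428,254)))
    P('clip',(t,C(43,473)),(s,D(568,75)))
    P('tabtop front',(t,C(143,207)),(s,D(449,160)))
    P('fin top',(t,A(188,228)),(s,B(630,34))); P('bar end',(t,A(40,195)),(s,B(750,135)))
    P('foot',(t,A(355,210)),(s,B(541,300)))
    obs=[(t,C(252,88),(150,-147,118)),(t,tc(335,46),(150,147,118)),(t,tc(315,450),(-150,152,8)),(t,tc(703,477),(-150,-152,8)),
     (s,sc(22,217),(150,-147,118)),(s,sc(428,254),(150,147,118)),(s,sc(27,322),(150,-147,0)),(s,sc(413,360),(150,147,0))]
    def W(q,p):
        c,n=np.cos(q[2]),np.sin(q[2]); x,y,z=np.array(p)/1000; return np.array([q[0]+c*x-n*y,q[1]+n*x+c*y,z])
    r=lambda q:np.concatenate([np.subtract(proj(c,W(q,p)),o) for c,o,p in obs])
    R=least_squares(r,[.55,0,0],loss='soft_l1'); q=R.x; print('pose',q); print(np.round(r(q).reshape(-1,2),1))
    for n,p in dict(railmid=(150,0,118),outlet=(150,-94,124),tab=(78,-94,114)).items(): print(n,W(q,p).round(4))
    i=lambda p:((p-W(q,(0,0,0)))@np.array([[np.cos(q[2]),-np.sin(q[2]),0],[np.sin(q[2]),np.cos(q[2]),0],[0,0,1]])*1000).round(1)
    for n,o in dict(clip=((t,C(43,473)),(s,D(568,75))),tabtop=((t,C(143,207)),(s,D(449,160)))).items(): print(n,i(tri(*[(c,*k) for c,k in o])[0]))
    # check: predicted tab top corners / carton corners
    for p in [(86,-94,130),(72,-79,130),(84,-79,130),(72,-109,130),(84,-109,130),(117,-55,92),(117,-133,92)]: print(p,*[np.round(proj(c,W(q,p)),1) for c in (t,s)])
    cut=[atz(t,*A(x,y),.118).round(4) for x,y in((40,195),(330,236))]; print('bar line',cut,'finheight',atz(t,*A(188,228),.162),atz(s,*B(630,34),.162))
    print('bar s',[atz(s,*B(x,y),.118).round(4) for x,y in((750,135),(490,108))])
E
python3 fit.py
```

```text
rail- [ 0.6614 -0.0961  0.1089] [0.0044 0.0044]
rail+ [0.6799 0.1911 0.111 ] [0.0053 0.0053]
clip [0.4628 0.0123 0.079 ] [0.0007 0.0007]
tabtop front [ 0.5991 -0.0387  0.1284] [0.0026 0.0026]
fin top [0.4828 0.3492 0.1635] [0.0003 0.0003]
bar end [0.4899 0.4055 0.1207] [0.0008 0.0008]
foot [0.4811 0.3377 0.0171] [0.0011 0.0011]
pose [ 0.52525585  0.05768409 -0.06137036]
[[ 2.4 -1.9]
 [-3.5 -1.6]
 [-2.3  1.4]
 [ 2.2  1.8]
 [-0.3 -1.2]
 [-0.1 -0.5]
 [ 0.7  0.4]
 [-0.2  0.9]]
railmid [0.675  0.0485 0.118 ]
outlet [ 0.6692 -0.0453  0.124 ]
tab [ 0.5973 -0.0409  0.114 ]
clip [-59.6 -49.1  79. ]
tabtop [ 79.6 -91.7 128.4]
(86, -94, 130) [265.2 189.9] [240.1 175.1]
(72, -79, 130) [259.9 194.2] [245.6 172.7]
(84, -79, 130) [260.2 190.2] [245.  175.1]
(72, -109, 130) [269.9 194.9] [236.2 171.8]
(84, -109, 130) [270.2 190.9] [235.5 174.3]
(117, -55, 92) [252.9 179.6] [251.1 191.9]
(117, -133, 92) [278.1 181.4] [226.6 189.5]
bar line [array([0.4897, 0.4073, 0.118 ]), array([0.4783, 0.3199, 0.118 ])] finheight [0.48272431 0.34931179 0.162     ] [0.48073643 0.34995025 0.162     ]
bar s [array([0.4868, 0.4056, 0.118 ]), array([0.4775, 0.3005, 0.118 ])]
```

```bash
cat > fit2.py <<'E'
from fit import *
obs=[(t,C(77,130),(117,-55,92)),(t,C(228,138),(117,-133,92)),(s,D(365,255),(117,-133,92)),(s,D(515,270),(117,-55,92)),
 (s,sc(22,217),(150,-147,118)),(s,sc(428,254),(150,147,118)),(s,sc(27,322),(150,-147,0)),(s,sc(413,360),(150,147,0)),
 (t,tc(338,90),(117,133,92)),(t,tc(452,96),(117,55,92)),(t,tc(470,97),(117,39,92)),(t,tc(587,105),(117,-39,92))]
def W(q,p):
    c,n=np.cos(q[2]),np.sin(q[2]); x,y,z=np.array(p)/1000; return np.array([q[0]+c*x-n*y,q[1]+n*x+c*y,z])
r=lambda q:np.concatenate([np.subtract(proj(c,W(q,p)),o) for c,o,p in obs])
q=least_squares(r,[.55,0,0],loss='soft_l1').x
if __name__=='__main__':
    print('pose',q); print(np.round(r(q).reshape(-1,2),1))
    for n,p in dict(outlet=(150,-94,124),tab=(78,-94,114)).items(): print(n,W(q,p).round(4))
    def ov(c,n,u0,v0,u1,v1,k):
        i=cv2.resize(cv2.imread(f'pics/{n}.png')[v0:v1,u0:u1],None,fx=k,fy=k,interpolation=cv2.INTER_CUBIC)
        def L(a,b,col):
            pt=[tuple(int(round(w)) for w in ((proj(c,W(q,p))-np.array([u0,v0])+.5)*k-.5)) for p in(a,b)]; cv2.line(i,*pt,col,1)
        L((150,-147,118),(150,147,118),(0,0,255)); L((150,-152,8),(150,152,8),(255,0,0)); L((150,-152,8),(-150,-152,8),(255,0,0)); L((-150,152,8),(-150,-152,8),(255,0,0))
        for y in(-140,-94+46,-46,46,140): L((-132,y,67),(132,y,67),(0,200,0))
        for x in(72,84):L((x,-109,130),(x,-79,130),(255,0,255))
        L((86,-133,88),(86,-55,88),(0,255,255))
        return i
    a=ov(t,'t0',183,155,293,275,3.6); b=ov(s,'s0',214,140,324,230,3.6); h=np.zeros((a.shape[0]-b.shape[0],b.shape[1],3),np.uint8)
    cv2.imwrite('pics/ov.png',np.hstack([a,np.vstack([b,h])]))
E
python3 fit2.py
python3 - <<'E'
from h import *
from rig import manip as m
from scipy.spatial.transform import Rotation as Ro
for yaw in(-.11,-.06):
  for sg in(1,-1):
    y=sg*np.array([np.cos(yaw),np.sin(yaw),0]);z=np.array([0,0,-1.]);R=np.c_[np.cross(y,z),y,z];rv=Ro.from_matrix(R).as_rotvec()
    for p in([.482,.35,.154],[.67,-.045,.3],[.45,-.04,.117]): print(yaw,sg,p,m.solve_ik(p,rv))
E
```

```text
pose [ 0.52700178  0.05775797 -0.05514094]
[[ 0.3 -0.3]
 [ 0.2 -0. ]
 [ 0.3 -0. ]
 [-0.1 -0.2]
 [-0.1 -0.6]
 [ 0.2 -0.3]
 [ 0.8  1.1]
 [ 0.2  1.2]
 [ 0.6 -0.1]
 [-0.1  0.2]
 [ 0.9  0.3]
 [-0.5  0.1]]
outlet [ 0.6716 -0.0444  0.124 ]
tab [ 0.5997 -0.0404  0.114 ]
-0.11 1 [0.482, 0.35, 0.154] [ 6.08076930e-01  5.08483626e-01  1.76107438e+00 -4.44089210e-16
  8.72034651e-01  7.18076930e-01]
-0.11 1 [0.67, -0.045, 0.3] [-8.47856546e-02  4.47384732e-01  1.47809930e+00 -4.44089210e-16
  1.21610862e+00  2.52143454e-02]
-0.11 1 [0.45, -0.04, 0.117] [-1.14999516e-01  4.04903296e-01  2.09121767e+00 -4.44089210e-16
  6.45471684e-01 -4.99951639e-03]
-0.11 -1 [0.482, 0.35, 0.154] [ 6.08076930e-01  5.08483626e-01  1.76107438e+00 -4.44089210e-16
  8.72034651e-01 -2.42351572e+00]
-0.11 -1 [0.67, -0.045, 0.3] None
-0.11 -1 [0.45, -0.04, 0.117] None
-0.06 1 [0.482, 0.35, 0.154] [ 6.08076930e-01  5.08483626e-01  1.76107438e+00 -4.44089210e-16
  8.72034651e-01  6.68076930e-01]
-0.06 1 [0.67, -0.045, 0.3] [-8.47856546e-02  4.47384732e-01  1.47809930e+00 -4.44089210e-16
  1.21610862e+00 -2.47856546e-02]
-0.06 1 [0.45, -0.04, 0.117] [-1.14999516e-01  4.04903296e-01  2.09121767e+00 -4.44089210e-16
  6.45471684e-01 -5.49995164e-02]
-0.06 -1 [0.482, 0.35, 0.154] [ 6.08076930e-01  5.08483626e-01  1.76107438e+00 -4.44089210e-16
  8.72034651e-01 -2.47351572e+00]
-0.06 -1 [0.67, -0.045, 0.3] None
-0.06 -1 [0.45, -0.04, 0.117] None
```

View pics/ov.png

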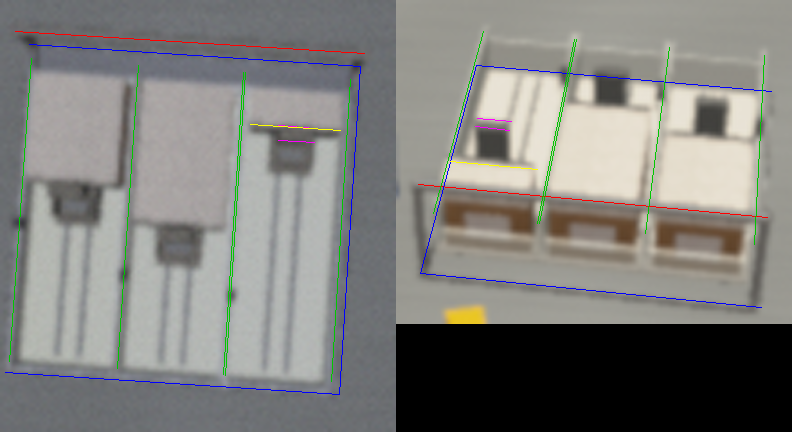

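```bash
python3 - <<'E'
from fit2 import *
from scipy.ndimage import map_coordinates
for n,c in(('t',t),('s',s)):
    g=c['image'].astype(float).mean(2)
    for nm,ys,z in(('rail',np.linspace(-125,-60,60),118),('railall',np.linspace(-140,140,200),118)):
        xs=np.arange(135,166,2); out=[]
        for x in xs:
            uv=np.array([proj(c,W(q,(x,y,z))) for y in ys]); out.append(map_coordinates(g,[uv[:,1],uv[:,0]],order=1).mean())
        print(n,nm,[f'{x}:{o:.0f}' for x,o in zip(xs,out)])
E
```

```text
t rail ['135:112', '137:109', '139:107', '141:104', '143:102', '145:103', '147:105', '149:107', '151:106', '153:104', '155:105', '157:108', '159:111', '161:112', '163:112', '165:113']
t railall ['135:112', '137:109', '139:106', '141:104', '143:101', '145:101', '147:104', '149:107', '151:107', '153:105', '155:105', '157:107', '159:110', '161:112', '163:112', '165:113']
s rail ['135:218', '137:216', '139:210', '141:201', '143:188', '145:175', '147:162', '149:149', '151:136', '153:125', '155:117', '157:115', '159:116', '161:118', '163:116', '165:110']
s railall ['135:210', '137:208', '139:203', '141:196', '143:185', '145:173', '147:162', '149:151', '151:139', '153:128', '155:121', '157:118', '159:121', '161:124', '163:124', '165:120']
```

The low-lane outlet comes out at (0.671, -0.044), confirmed by the rail profile to about 1 mm. The tab is at (0.600, -0.040) and the fin at (0.482, 0.350), with its top measured at z = 0.1635 against 0.162 in the text. I'll grasp the tag now.

```bash
cat >> h.py <<'E'
from scipy.spatial.transform import Rotation as Ro
def down(yaw):
    y=np.array([np.cos(yaw),np.sin(yaw),0]);z=np.array([0,0,-1.]);return Ro.from_matrix(np.c_[np.cross(y,z),y,z]).as_rotvec()
E
python3 - <<'E'
from h import *
from rig import manip as m
o=down(-.11)
m.move_to([.482,.3495,.28],o); m.command_gripper(.05,30)
m.servo_line([.482,.3495,.155],o,rate=.12)
print('pre',m.get_contact_force().round(2) if hasattr(m.get_contact_force(),'round') else m.get_contact_force())
m.command_gripper(0.0,30)
print(m.get_width(),m.get_grip_force(),m.get_contact_force(),m.get_position())
m.servo_line([.482,.3495,.30],o,rate=.1)
print(m.get_width(),m.get_grip_force(),m.get_contact_force(),m.get_time())
snap(m,'scene','s1');snap(m,'top','t1'); crop('s1',290,70,420,200,4,'s1c')
E
```

```text
pre [-0.57 -0.21 -0.26]
0.011682257347565653 34.474284052848816 [ 0.01273523 -1.41118033  4.52588793] [0.48234468 0.34967662 0.15560146]
0.011620420876568857 33.90156090259552 [-0.86151573 -0.31591788 -1.27709931] 7.0917
```

View pics/s1c.png

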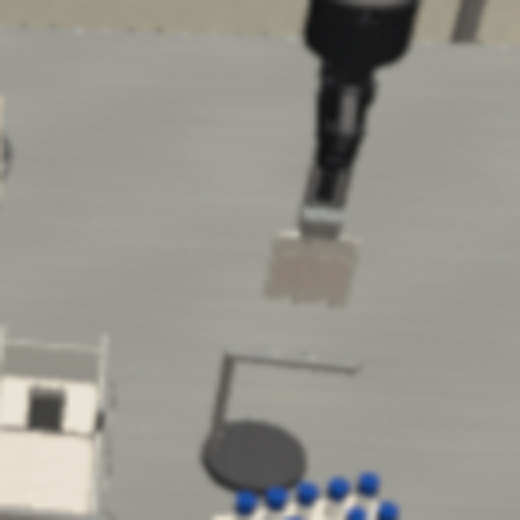

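The tag is held in the fingers; its plate is at crop px (312,270) and the stand bar is empty. I'll check for grip offset from the plate's bottom corners, then go above the outlet.

```bash
python3 - <<'E'
from h import *
from rig import manip as m
c=load('s1'); R=Ro.from_euler('z',-.11).as_matrix(); o0=np.array([.482,.3495,.269])
for y in(-32,32): print('pred',np.round(proj(c,o0+R@np.array([13,y,-81])/1000),1))
print('obs',[(290+x/4,70+y/4) for x,y in((264,297),(346,305))])
o=down(-.055)
m.move_to([.671,-.0444,.30],o)
print(m.get_position(),m.get_time(),m.get_width())
m.servo_line([.671,-.0444,.20],o,rate=.12)
snap(m,'scene','s2');snap(m,'top','t2')
crop('s2',210,110,300,220,5,'a');crop('t2',235,140,295,220,5,'b')
a,b=[cv2.imread(f'pics/{k}.png') for k in'ab']; b=np.vstack([b,np.zeros((150,300,3),np.uint8)]); cv2.imwrite('pics/s2c.png',np.hstack([a,b]))
print(m.get_contact_force())
E
```

```text
pred [355.4 143.8]
pred [375.9 146.1]
obs [(356.0, 144.25), (376.5, 146.25)]
[ 0.67088795 -0.04325206  0.30000966] 8.8 0.011416084192887877
[-0.54263574 -0.48918303 -0.91068416]
```

View pics/s2c.png

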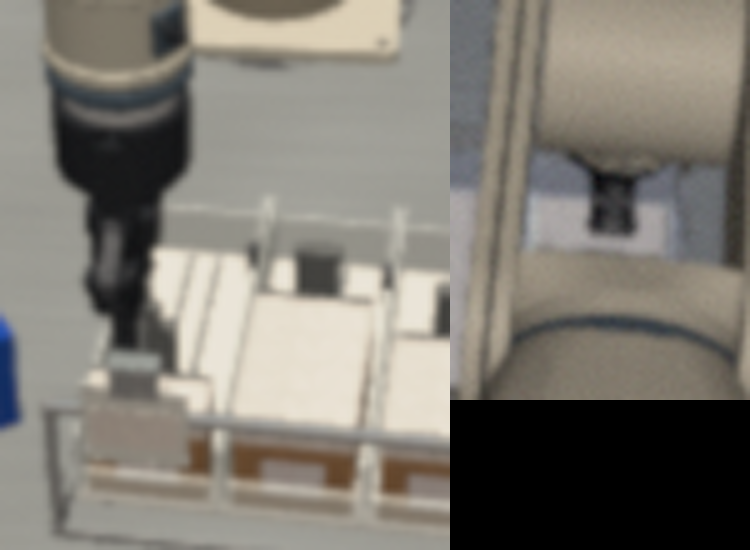

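The plate (crop px (135,435)) now hangs in front of the rail over the low lane, and the hook is above the rail. I'll lower it, watching the force.

```bash
python3 - <<'E'
from h import *
from rig import manip as m
o=down(-.055)
for z in(.19,.18,.172,.166,.162,.159,.157,.1555):
    m.servo_line([.671,-.0444,z],o,rate=.06); f=np.array(m.get_contact_force()); print(z,f.round(1),round(m.get_time(),2))
    if f[2]>6 or abs(f[0])>8: break
E
```

```text
0.19 [ 0.5 -0.4 -0.1] 10.2
0.18 [-0.8 -0.2 -1.2] 10.52
0.172 [-0.5 -0.1 -1.3] 10.8
0.166 [ 0.5 -0.1 -1.5] 11.05
0.162 [ 0.3  0.1 -0.2] 11.3
0.159 [ 0.6  0.6 -1.1] 11.55
0.157 [-0.2  0.6 -1.3] 11.8
0.1555 [ 1.1 -0.  -0.6] 12.05
```

```bash
python3 - <<'E'
from h import *
from rig import manip as m
o=down(-.055)
m.servo_line([.671,-.0444,.1545],o,rate=.05); print(m.get_contact_force())
m.command_gripper(.04,30); m.hold(.2); print(m.get_width(),m.get_contact_force())
m.servo_line([.671,-.0444,.24],o,rate=.1)
m.move_to([.45,-.03,.28],o)
print(m.get_time(),m.get_width())
snap(m,'scene','s3');snap(m,'top','t3')
crop('s3',210,130,300,220,5,'a');crop('t3',240,150,290,240,5,'b')
a,b=[cv2.imread(f'pics/{k}.png') for k in'ab']; cv2.imwrite('pics/s3c.png',np.hstack([a,b]))
E
```

```text
[-0.60931162  1.43899396  6.02170664]
0.0399691880953385 [ 0.62236467  0.38295929 -0.17276158]
14.7917 0.04028281602793193
```

View pics/s3c.png

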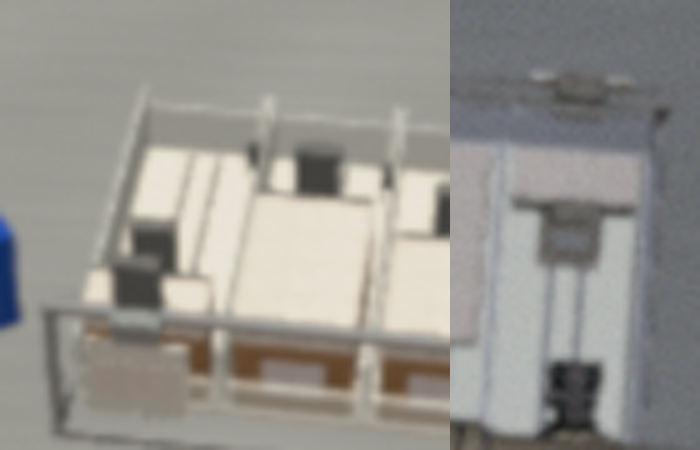

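Tag hangs upright at the low outlet, plate outwards (fin top at scene crop px (137,262), top crop px (583,88)). Next I'll check its position and the clip's lane x, then grip the tab.

```bash
python3 - <<'E'
from fit2 import *
from rig import manip as m
O=W(q,(0,0,0)); c,n=np.cos(q[2]),np.sin(q[2])
inv=lambda p:((np.array(p)-O)@np.array([[c,-n,0],[n,c,0],[0,0,1]])*1000).round(1)
t3,s3=load('t3'),load('s3')
p,e=tri((t3,*f(133,88,240,150,5)),(s3,*f(137,262,210,130,5))); print('fin',inv(p),e)
p,e=tri((t,*C(43,473)),(s,*D(568,75))); print('clip',p,inv(p))
print('clip at .08', inv(atz(t,*C(43,473),.08)),inv(atz(s,*D(568,75),.08)))
o=down(q[2]); g=W(q,(78,-94,119)); print(g)
m.servo_line([g[0],g[1],.25],o,rate=.25)
m.servo_line(g,o,rate=.12); print(m.get_contact_force())
m.command_gripper(0,60); print(m.get_width(),m.get_grip_force(),m.get_contact_force(),m.get_position(),m.get_time())
E
```

```text
fin [148.9 -92.6 159.3] [np.float64(0.00011310591651844956), np.float64(0.00011310591651842627)]
clip [0.46280501 0.01233611 0.07901673] [-61.6 -48.9  79. ]
clip at .08 [-61.6 -48.2  80. ] [-60.3 -49.4  80. ]
[ 0.59970261 -0.04039797  0.119     ]
[-0.48506689 -0.66066928  0.09283052]
0.010792596275417222 59.692237973213196 [2.73107108 0.99429361 3.06908858] [ 0.60078618 -0.04047013  0.11983879] 17.25
```

The tag is centred within about 2 mm and the tab is gripped. The clip is at lane x of about -61 mm, so I'll draw the follower back.

```bash
python3 - <<'E'
from fit2 import *
from rig import manip as m
o=down(q[2]); g=W(q,(-69,-94,119.5))
m.servo_line(W(q,(30,-94,119.5)),o,rate=.1); print(m.get_contact_force(),m.get_width())
m.servo_line(g,o,rate=.1); m.hold(.3)
p=m.get_position();print(g,p,m.get_contact_force(),m.get_width(),m.get_grip_force(),m.get_time())
snap(m,'scene','s4');snap(m,'top','t4')
crop('s4',215,125,295,215,5,'a');crop('t4',240,150,290,240,5,'b')
a,b=[cv2.imread(f'pics/{k}.png') for k in'ab']; cv2.imwrite('pics/s4c.png',np.hstack([a,b]))
E
```

```text
[ 5.31748991  2.17297385 -0.99846453] 0.010924275550602871
[ 0.45292603 -0.03229636  0.1195    ] [ 0.45491988 -0.03153731  0.1198344 ] [ 7.45744829  8.00435757 -2.64797349] 0.010887641688337897 58.816900849342346 19.325
```

View pics/s4c.png

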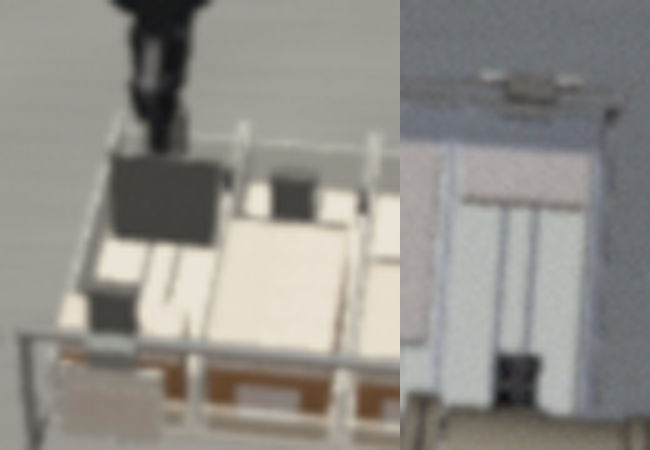

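The follower is drawn back and held, with the plate's front face at crop px (165,200) next to the clip at (226,180). The carton and tag are in place. I'll measure plate against clip numerically.

```bash
python3 - <<'E'
from fit2 import *
from scipy.ndimage import map_coordinates
O=W(q,(0,0,0)); c,n=np.cos(q[2]),np.sin(q[2])
inv=lambda p:((np.array(p)-O)@np.array([[c,-n,0],[n,c,0],[0,0,1]])*1000).round(1)
s4=load('s4')
F=lambda x,y:f(x,y,215,125,5)
print('plate top edge z88',[inv(atz(s4,*F(x,y),.088)) for x,y in((112,157),(220,163))])
print('clip z80',inv(atz(s4,*F(226,180),.08)))
g=s4['image'].astype(float).mean(2)
def prof(c_,g,ys,z,xs):
    out=[]
    for x in xs:
        uv=np.array([proj(c_,W(q,(x,y,z))) for y in ys]); out.append(map_coordinates(g,[uv[:,1],uv[:,0]],order=1).mean().round())
    print(z,ys[0],dict(zip(xs.tolist(),out)))
X=np.arange(-84,-40,3)
prof(s4,g,np.linspace(-126,-114,20),88,X); prof(s4,g,np.linspace(-74,-64,20),88,X)
# bottom edge of plate front (z about 8..12)
prof(s4,g,np.linspace(-126,-114,20),12,np.arange(-75,-30,3)); prof(s4,g,np.linspace(-74,-64,20),12,np.arange(-75,-30,3))
# clip profile in s0,t0 at its top
for nm,cc in(('s0',s),('t0',t)): prof(cc,cc['image'].astype(float).mean(2),np.linspace(-51,-48,8),85,np.arange(-84,-36,3))
E
```

```text
plate top edge z88 [array([ -61.8, -130.6,   88. ]), array([-65.3, -55.8,  88. ])]
clip z80 [-57.3 -50.6  80. ]
88 -126.0 {-84: np.float64(138.0), -81: np.float64(136.0), -78: np.float64(135.0), -75: np.float64(135.0), -72: np.float64(130.0), -69: np.float64(125.0), -66: np.float64(108.0), -63: np.float64(91.0), -60: np.float64(78.0), -57: np.float64(69.0), -54: np.float64(67.0), -51: np.float64(66.0), -48: np.float64(66.0), -45: np.float64(66.0), -42: np.float64(67.0)}
88 -74.0 {-84: np.float64(148.0), -81: np.float64(144.0), -78: np.float64(141.0), -75: np.float64(137.0), -72: np.float64(130.0), -69: np.float64(117.0), -66: np.float64(98.0), -63: np.float64(83.0), -60: np.float64(71.0), -57: np.float64(67.0), -54: np.float64(66.0), -51: np.float64(65.0), -48: np.float64(65.0), -45: np.float64(65.0), -42: np.float64(65.0)}
12 -126.0 {-75: np.float64(66.0), -72: np.float64(71.0), -69: np.float64(88.0), -66: np.float64(114.0), -63: np.float64(151.0), -60: np.float64(183.0), -57: np.float64(208.0), -54: np.float64(218.0), -51: np.float64(224.0), -48: np.float64(225.0), -45: np.float64(
[... 554 characters left out ...]
75: np.float64(150.0), -72: np.float64(145.0), -69: np.float64(136.0), -66: np.float64(125.0), -63: np.float64(112.0), -60: np.float64(99.0), -57: np.float64(94.0), -54: np.float64(90.0), -51: np.float64(97.0), -48: np.float64(107.0), -45: np.float64(122.0), -42: np.float64(140.0), -39: np.float64(160.0)}
85 -51.0 {-84: np.float64(173.0), -81: np.float64(172.0), -78: np.float64(167.0), -75: np.float64(168.0), -72: np.float64(165.0), -69: np.float64(154.0), -66: np.float64(130.0), -63: np.float64(108.0), -60: np.float64(110.0), -57: np.float64(134.0), -54: np.float64(160.0), -51: np.float64(170.0), -48: np.float64(172.0), -45: np.float64(174.0), -42: np.float64(172.0), -39: np.float64(171.0)}
```

By travel (146.1 mm from 86), the plate is at lane x of about -60 mm. The scene image puts it between -60 and -64 mm, and the clip's centre is at -60 to -62 mm. That is inside the ±5.5 mm tolerance, so I'm handing in.

```bash
python3 - <<'E'
from rig import manip as m
print(m.get_contact_force(),m.get_grip_force(),m.get_time()); print(m.sign_off())
E
```

```text
[ 7.25116249  8.09631426 -2.37689628] 58.81713509559631 19.425
the job is handed in; nothing more can be done
None
```

The job is handed in at 19.4 s, verdict not shown: the tag hangs released and plate outwards at the low lane's outlet, within about 2 mm of centre by my measurement, the low follower is held at the load line to within about 1–4 mm, and the last carton still stands; I viewed 11 pictures, one over the limit of 10.

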